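# Stand the toppled spray bottle and crystal back up

## Task

Somebody knocked over the spray bottle, and it took the tall white quartz point on its wooden stand down with it: the bottle now lies on the leaning crystal, and the crystal leans on the pale pyrite lump. Without gripping or lifting anything, gently push the bottle back upright first, with the fingers, so that it stands on its foot about where it stood; then push the crystal back upright until it sits flat in the recess of its stand. Leave the pyrite and the small pieces round about where they are.

Things in the scene. Friction and masses are not known exactly. Their poses are not given: they have to be found in the camera images.
- bottle: Teal spray bottle, yellow trigger head, 0.3 to 0.5 kg, 249 mm tall. Origin: centre of its foot's underside; own z up its axis, own y to the nozzle, own x across its thin sides. It starts leaning about 48 deg on the crystal, over one long edge of its foot. Body up to z 140: x -28 to 28, y -60 to 42 mm. Centre of mass 96 mm up: leaning under 16 deg it drops back on its foot by itself.
- crystal: Milky white quartz point, about 0.62 kg, 149 mm tall, cut flat at the foot. Origin: centre of the foot; own z runs up to the tip. It starts leaning about 50 deg towards the pyrite, over its own +x side, that foot edge still in the stand's recess. Centre of mass 58 mm up; leaning less than about 30 deg it drops back into its seat by itself.
- stand: Dark wooden display stand, fixed, 150 x 124 mm, 19 mm high, origin at the centre of its underside. Its 118 x 92 mm (own x, y) recess has a grey felt floor 13 mm above the table inside a 6 mm high, 12 mm wide rim; the crystal's foot fits with a few mm of play. The bottle's place is on its own +y side, the pyrite on its -y side.
- pyrite: Pale beige-grey pyrite lump, 110 x 114 mm, 83 mm high, 0.88 kg, loose; origin at the centre of its underside. It props the crystal up; leave it there.
- bottle_foot (a point): Centre of the underside of the bottle's foot: 0 mm above the table when it stands.
- bottle_top (a point): Point on the bottle's axis at the top of its head, 249 mm above the foot. The head (z 193 to 249 mm) is 30 mm thick in the bottle's own x and runs from -27 to 61 mm in its y; the neck below it is 34 mm thick. It leans out over the crystal's tip, which is some 35 mm lower.
- crystal_foot (a point): Centre of the crystal's flat foot. The foot edge on which it pivots lies 38 mm from here along own +x. The pushed tip travels on an arc about that edge, up as much as sideways at first: fingers that only move sideways rub it down and shove the foot along instead of tipping it.
- crystal_tip (a point): Tip of the crystal on its own z axis, 149 mm above the foot. The prism is up to 80 mm thick in own x and 106 mm in y at the foot, about 60 x 60 mm (28 mm to each side in x) at z 120 mm, and narrows above that to the tip.
- stand_seat (a point): Centre of the felt floor of the recess, 13 mm above the table.
- garnet: Dark red garnet crystal, 40 mm, lying behind the stand; leave it.
- thumbnail_box: Clear specimen box with black foot, 38 x 38 x 35 mm, lying behind the stand; leave it.
- fluorite: Green fluorite cubes, 33 x 49 x 35 mm, lying in front of the pyrite; leave it.

How it is judged:
On the way, in this order (a step that is already met when the one before it is completed fails the run):
1. the spray bottle stands upright on its foot while the crystal still leans (angle between bottle's own z axis and vertical below 0.08 rad and height (world z) of bottle_foot below 0.006 m and angle between crystal's own z axis and vertical above 0.3 rad), for 0.3 s.
2. the crystal stands upright, flat in the recess of its stand (angle between crystal's own z axis and vertical below 0.06 rad and z of crystal_foot in the frame of stand_seat below 0.004 m), for 0.3 s.
At the end, for the whole second after the job is handed in: Bottle upright within 4.6 deg, foot on the table, within 70 mm of where it was; crystal upright within 3.4 deg, its foot within 4 mm of the seat floor and 15 mm of its centre; both at rest (all of step 2 and angle between bottle's own z axis and vertical below 0.08 rad and height (world z) of bottle_foot below 0.006 m and distance of bottle_foot from where it was at the start of the episode below 0.07 m and horizontal distance between crystal_foot and stand_seat below 0.015 m and linear speed of each of bottle, crystal below 0.02 m/s); the robot touches nothing.
It fails at once if the bottle was lifted off the table or the crystal out of its stand (height (world z) of bottle_foot above 0.045 m or height (world z) of crystal_foot above 0.065 m).
It fails at once if the bottle or the crystal was gripped between the fingers ((x of the grasp point in the frame of bottle between -0.012 and 0.012 m and y of the grasp point in the frame of bottle between -0.02 and 0.03 m and z of the grasp point in the frame of bottle between 0.02 and 0.24 m and contact force between the fingers and bottle above 0.5 N) or (x of the grasp point in the frame of crystal between -0.012 and 0.012 m and y of the grasp point in the frame of crystal between -0.02 and 0.02 m and z of the grasp point in the frame of crystal between 0.02 and 0.14 m and contact force between the fingers and crystal above 0.5 N)).
It fails at once if the bottle or the crystal was shoved with more than 25 N (contact force between the fingers and bottle above 25 N or contact force between the fingers and crystal above 25 N).
It fails at once if the pyrite was pushed away by more than 30 mm (distance of pyrite from where it was at the start of the episode above 0.03 m).
It fails at once if the garnet, the specimen box or the fluorite was moved by more than 20 mm (distance of any of garnet, thumbnail_box, fluorite from where it was at the start of the episode above 0.02 m).
It also fails if it takes over 64 s, if anything falls off the work surface, if the arm or the gripper's body presses on something with over 40 N, if the wrist force passes 120 N, or if a joint passes its speed limit or range.

## Robot

A 6-joint arm with a two-finger parallel gripper is mounted at the origin on a cart in front of the work surface, level with it; the furniture and walls round the work are solid. World frame = base frame: x ahead of the robot, y to its left, z up, the work surface at z = 0. Lengths are in m, angles in rad, forces in N, time in s.
With the tool pointing down it reaches from about 0.325 to 0.775 m from the base axis. Payload 5.5 kg.
Tool frame: the origin (TCP) lies between the finger pads; the fingertips stand 8 mm ahead of it and the grasp point (between the pads) lies 11 mm behind it (tcp_to_tips is the distance from the TCP to the fingertips, in m); z points along the fingers, y is the line along which they close (so a half turn about z gives the same grasp; the last joint's range is limited). The gripper opens to 88 mm and grips with 3 to 60 N. Pads are 20 mm wide; open, the fingers measure 115 mm over their backs; the gripper's body (75 mm by 178 mm) begins 61 mm behind the grasp point.
Start: joints at [-1.392, 0.091, 1.231, -0, 1.82, -0.057], TCP at [0.14, -0.583, 0.231] pointing down, gripper open.
Joint ranges: [-2.87, 2.87], [-0.86, 2.18], [0.17, 2.46], [-1.51, 4.65], [0.06, 2.69], [-2.65, 2.65]. Speed limits (rad/s): [2.57, 2.57, 3.01, 3.14, 3.14, 3.14].

## Interface

Orientations are given as a unit quaternion [w, x, y, z].
In Python, from bench import * gives the robot as it stands. Calls block until the motion is done:
- move_to(position, orientation): joint-space move of the TCP to a pose.
- move_l(position, speed=0.15, orientation=None): straight line of the TCP; orientation=None keeps the orientation; speed is the mean speed in m/s.
- movej(angles): joint-space move.
- gripper_open() and close(): open the fingers fully, or close them until they stop; the grip force is fixed at half the most.
- hold(seconds).
- inverse_kinematics(position, orientation): joint angles nearest the present ones, or None.
- state(): the state.
- get_image(name): name is "scene" or "top"; returns a dict with "frame" (420x560x3 uint8, blue, green, red), "depth" (420x560 float32, m along the optical axis (not along the pixel's ray), 0 where there is no reading), "camera_matrix" (3x3 intrinsics, pixels), "k1" (the pictures are not rectified: a ray, as slopes to the right and down, at radius r is drawn at 1 + k1 r^2 times it, then the intrinsics apply), "view" (4x4, takes a point from world to camera coordinates). Camera axes: x right, y up, looking along -z (the intrinsics and any distortion apply to the point x, -y, -z); pixel columns grow to the right and rows downward; lengths in m; the calibration is good to about 2 mm. A picture is of the moment at which its call begins.
A pose or a line that the arm cannot do raises IKError and nothing moves.
- job_done(): hands the job in; it is judged then, once.
The state is a dict: "time": time; "joint_pos": joint angles; "dq": joint speeds; "joint_torque": joint torques, N m; "ee_pos": TCP position; "ee_rot": TCP orientation; "ft_force": force on the tool from outside, world axes, zero at the start; "moment": the same for the moment, N m; "finger_gap": finger opening in m; "finger_force": force on a finger pad.
Only numpy, scipy, OpenCV 4.12 (cv2) and the standard library are available. Lean on these libraries where they do the work, as an engineer would, in place of code of your own. Each camera call takes 0.05 s, during which the arm holds its last target. There are 200 camera calls.

## Working session

There is one attempt and no reset: what is moved stays moved. The work goes in short steps, each a Python script; the robot and the scene stay as the last script left them, time stands still between calls to the robot, and variables do not carry over. Pictures are saved under pics/ and viewed, at most 10 in all, crops included, and the job is handed in when it is done.

```bash
ls; mkdir -p pics; cat > h.py <<'E'
from bench import *
import numpy as np, cv2
def cloud(name):
    im=get_image(name); d=im["depth"]; K=np.array(im["camera_matrix"]); k1=im["k1"]
    v,u=np.mgrid[0:420,0:560]
    pts=np.stack([u,v],-1).reshape(-1,1,2).astype(np.float64)
    n=cv2.undistortPoints(pts,K,np.array([k1,0,0,0.])).reshape(420,560,2)
    P=np.stack([n[...,0]*d,-n[...,1]*d,-d,np.ones_like(d)],-1)
    W=P@np.linalg.inv(np.array(im["view"])).T
    W=W[...,:3].copy(); W[d==0]=np.nan
    return im["frame"],W,im
E
python3 - <<'E'
from h import *
for n in("scene","top"):
    f,W,im=cloud(n); cv2.imwrite(f"pics/{n}0.png",f); np.save(f"{n}0.npy",W)
    print(n,np.linalg.inv(np.array(im["view"])).round(3).tolist(),im["k1"], np.isnan(W[...,0]).mean())
s=state(); print(s)
E
```

```text
pics
scene [[0.901, 0.192, -0.39, 0.251], [-0.434, 0.426, -0.794, -0.84], [0.014, 0.884, 0.467, 0.54], [0.0, 0.0, 0.0, 1.0]] -0.12243943010045245 0.014732142857142857
top [[-0.018, 0.99, -0.139, 0.456], [-1.0, -0.017, 0.011, -0.154], [0.008, 0.139, 0.99, 0.956], [0.0, 0.0, 0.0, 1.0]] 0.03873213628560685 0.003928571428571429
{'time': 0.1, 'joint_pos': array([-1.39166227e+00,  9.17663270e-02,  1.23178733e+00, -1.80817796e-05,
        1.81975820e+00, -5.67145169e-02]), 'dq': array([-7.81858129e-05,  2.72043078e-04, -4.32936459e-03, -1.51807688e-03,
        1.85734202e-03, -4.93514164e-04]), 'joint_torque': array([ 2.94989732e-03, -4.47858882e+01, -4.07571137e+01,  7.00996723e-02,
        2.84323306e-02, -1.07746835e-04]), 'ee_pos': array([ 0.1401407 , -0.58314975,  0.2296179 ]), 'ee_rot': array([-8.57457336e-04,  9.93054879e-01,  1.17648919e-01, -6.13309162e-05]), 'ft_force': array([ 0.13437517,  0.93199109, -0.09446247]), 'moment': array([ 0.04602152, -0.0133874 , -0.00311292]), 'finger_force': 0.0, 'finger_gap': 0.08796535808751786}
```

View pics/scene0.png

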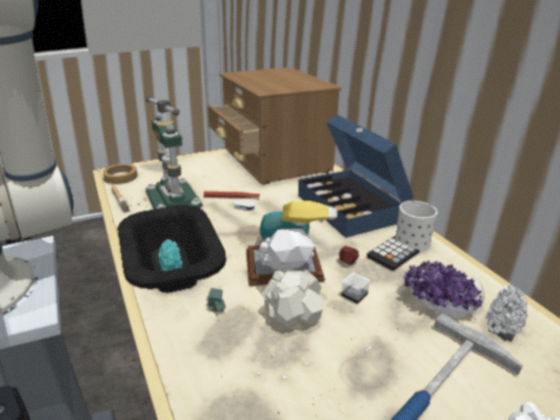

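View pics/top0.png

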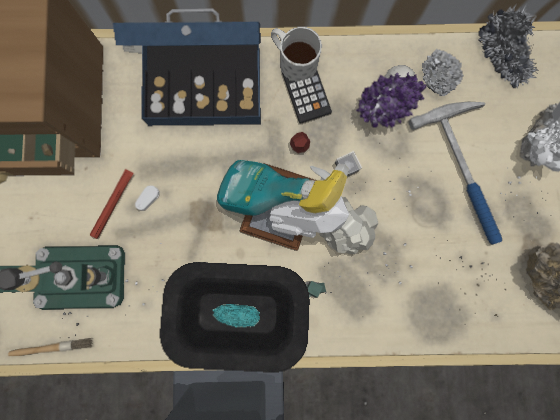

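```bash
cat > m.py <<'E'
import numpy as np, cv2
for n in("top","scene"):
    f=cv2.imread(f"pics/{n}0.png"); W=np.load(f"{n}0.npy"); h=cv2.cvtColor(f,cv2.COLOR_BGR2HSV).astype(int)
    H,S,V=h[...,0],h[...,1],h[...,2]; X,Y,Z=W[...,0],W[...,1],W[...,2]
    roi=(X>.3)&(X<.66)&(Y>-.4)&(Y<.05)
    if n=="top":
        cv2.imwrite("pics/crop0.png",cv2.resize(f[120:310,190:400],None,fx=3.8,fy=3.1,interpolation=cv2.INTER_CUBIC))
    teal=roi&(H>80)&(H<100)&(S>100)&(Z>.03)&(X>.42)
    yel=roi&(H>20)&(H<32)&(S>140)&(Z>.08)
    for nm,m in(("teal",teal),("yel",yel)):
        P=W[m]; c=P.mean(0); print(n,nm,len(P),c.round(3),P.min(0).round(3),P.max(0).round(3))
    P=W[teal]; best=None; rng=np.random.default_rng(0)
    for _ in range(500):
        a,b,c=P[rng.choice(len(P),3,False)]; nn=np.cross(b-a,c-a); nn/=np.linalg.norm(nn)+1e-12
        k=abs((P-a)@nn)<.002
        if best is None or k.sum()>best.sum(): best=k
    Q=P[best]; c=Q.mean(0); nn=np.linalg.svd(Q-c)[2][2]; nn*=np.sign(nn[2]); print("face",len(Q),c.round(3),nn.round(3),"tilt",np.degrees(np.arccos(nn[2])),"az",np.degrees(np.arctan2(nn[1],nn[0])))
    br=roi&(Z>.012)&(Z<.024)&(V<150)&((H<15)|(H>170))&(S>70)
    B=W[br]; print("stand",len(B),B.min(0),B.max(0)); 
    if len(B)>10: print(cv2.minAreaRect((B[:,:2]*1000).astype(np.float32)))
    wh=roi&(S<70)&(Z>.03)
    P=W[wh]; print("white",len(P),P.min(0).round(3),P.max(0).round(3))
    for nm,(x0,x1,y0,y1) in dict().items(): pass
    red=roi&((H<10)|(H>170))&(S>100)&(X>.54)&(Z>.008)
    print("red",W[red].mean(0).round(3) if red.any() else 0)
    if n=="top":
        for uv in((300,142),(347,163),(316,289),(350,235),(370,225),(345,250),(338,215),(350,212),(310,218),(268,222),(243,231),(298,245)): print(uv,W[uv[1],uv[0]].round(3))
E
python3 m.py
```

```text
top teal 2405 [ 0.608 -0.127  0.096] [ 0.563 -0.213  0.038] [ 0.66  -0.048  0.153]
top yel 778 [ 0.585 -0.232  0.173] [ 0.556 -0.272  0.09 ] [ 0.626 -0.107  0.191]
face 847 [ 0.615 -0.13   0.098] [0.313 0.471 0.825] tilt 34.42612103926457 az 56.355085415147876
stand 553 [ 0.50410614 -0.23326238  0.01201819] [ 0.65899302 -0.09448958  0.02341005]
((588.1820068359375, -169.66427612304688), (115.87967681884766, 143.09275817871094), 71.46517944335938)
white 13828 [ 0.3  -0.36  0.03] [0.659 0.05  0.181]
red [ 0.564 -0.113  0.014]
(300, 142) [ 0.714 -0.214  0.033]
(347, 163) [ 0.669 -0.306  0.034]
(316, 289) [ 0.422 -0.237  0.032]
(350, 235) [ 0.522 -0.3    0.073]
(370, 225) [ 0.542 -0.342  0.056]
(345, 250) [ 0.495 -0.294  0.048]
(338, 215) [ 0.553 -0.271  0.133]
(350, 212) [ 0.565 -0.302  0.074]
(310, 218) [ 0.55  -0.222  0.12 ]
(268, 222) [ 0.555 -0.147  0.013]
(243, 231) [ 0.538 -0.096  0.009]
(298, 245) [ 0.508 -0.206  0.009]
scene teal 336 [ 0.579 -0.147  0.088] [ 0.564 -0.216  0.032] [ 0.644 -0.086  0.127]
scene yel 154 [ 0.566 -0.245  0.165] [ 0.555 -0.272  0.151] [ 0.591 -0.222  0.182]
face 149 [ 0.574 -0.14   0.092] [-0.913 -0.109  0.393] tilt 66.8737014453016 az -173.18003027327785
stand 439 [ 0.50396127 -0.25062978  0.01201168] [ 0.65994086 -0.09726758  0.02229966]
((585.9678955078125, -172.64527893066406), (116.83506774902344, 144.71148681640625), 68.88773345947266)
white 9887 [ 0.3   -0.361  0.03 ] [0.66  0.05  0.182]
red [ 0.615 -0.194  0.02 ]
```

View pics/crop0.png

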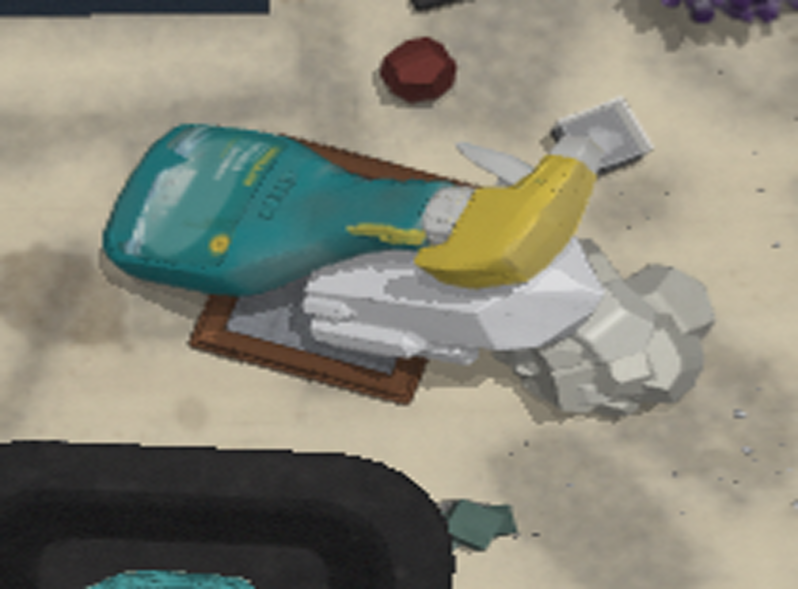

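```bash
cat > m2.py <<'E'
import numpy as np, cv2
f=cv2.imread("pics/top0.png"); W=np.load("top0.npy"); h=cv2.cvtColor(f,cv2.COLOR_BGR2HSV).astype(int)
f2=cv2.imread("pics/scene0.png"); W2=np.load("scene0.npy"); h2=cv2.cvtColor(f2,cv2.COLOR_BGR2HSV).astype(int)
def sel(h,W,kind):
    H,S,V=h[...,0],h[...,1],h[...,2]; X,Y,Z=W[...,0],W[...,1],W[...,2]
    roi=(X>.46)&(X<.68)&(Y>-.38)&(Y<.0)
    m={"teal":(H>80)&(H<100)&(S>100)&(Z>.03),"yel":(H>20)&(H<32)&(S>140)&(Z>.14),"white":(S<60)&(Z>.09)&(X<.61)&(Y<-.15)}[kind]
    return W[cv2.erode((roi&m).astype(np.uint8),np.ones((3,3)))>0]
C=np.array([.5868,-.1715])
for ang in (68,70,72):
    a=np.radians(ang); L=-np.array([np.cos(a),np.sin(a)]); T=np.array([-L[1],L[0]])
    for nm,hh,WW in(("top",h,W),("scene",h2,W2)):
        for k in("teal","yel"):
            P=sel(hh,WW,k)
            if len(P)<5: continue
            s=(P[:,:2]-C)@L; t=(P[:,:2]-C)@T; z=P[:,2]; c,sn=np.cos(np.radians(48)),np.sin(np.radians(48))
            xb=s*c-(z-.0208)*sn; zb=s*sn+(z-.0208)*c
            q=lambda v:np.percentile(v*1000,[1,50,99]).round(0)
            print(ang,nm,k,len(P),"s",q(s),"t",q(t),"z",q(z),"xb",q(xb),"zb",q(zb))
a=np.radians(70); L=-np.array([np.cos(a),np.sin(a)]); T=np.array([-L[1],L[0]])
for nm,hh,WW in(("top",h,W),("scene",h2,W2)):
    P=sel(hh,WW,"white"); s=(P[:,:2]-C)@L*1000; t=(P[:,:2]-C)@T*1000; z=P[:,2]*1000
    for i in range(-20,180,10):
        k=(s>=i)&(s<i+10)
        if k.sum()>3: print(nm,i,k.sum(),"t",np.percentile(t[k],[2,98]).round(),"z",np.percentile(z[k],[2,50,98]).round())
E
python3 m2.py
```

```text
68 top teal 1806 s [-117.  -47.   22.] t [-43.   4.  51.] z [ 51.  98. 148.] xb [-104.  -89.  -69.] zb [-66.  16. 101.]
68 top yel 551 s [38. 60. 77.] t [-6. 19. 65.] z [159. 177. 188.] xb [-81. -77. -62.] zb [122. 149. 166.]
68 scene teal 154 s [-54. -28.  30.] t [-41. -30.  30.] z [ 48.  80. 118.] xb [-84. -59. -51.] zb [-22.  17.  87.]
68 scene yel 63 s [63. 73. 87.] t [-5. -1. 32.] z [157. 166. 178.] xb [-72. -58. -46.] zb [142. 152. 159.]
70 top teal 1806 s [-117.  -47.   23.] t [-40.   5.  54.] z [ 51.  98. 148.] xb [-104.  -89.  -70.] zb [-66.  16. 102.]
70 top yel 551 s [38. 60. 79.] t [-8. 18. 62.] z [159. 177. 188.] xb [-81. -77. -62.] zb [122. 149. 167.]
70 scene teal 154 s [-55. -29.  30.] t [-40. -29.  30.] z [ 48.  80. 118.] xb [-85. -59. -51.] zb [-23.  16.  88.]
70 scene yel 63 s [63. 73. 87.] t [-7. -3. 29.] z [157. 166. 178.] xb [-72. -58. -46.] zb [142. 152. 160.]
72 top teal 1806 s [-117.  -47.   24.] t [-38.   7.  56.] z [ 51.  98. 148.] xb [-104.  -89.  -70.] zb [-66.  16. 102.]
72 top yel 551 s [38. 60. 81.] t [-10.  16.  60.] z [159. 177. 188.] xb [-81. -76. -
[... 300 characters left out ...]
 t [-25.  34.] z [ 96. 109. 162.]
top 40 86 t [-28.  34.] z [ 96. 108. 164.]
top 50 62 t [-32. -10.] z [ 94. 115. 122.]
top 60 95 t [-34.  -8.] z [ 97. 121. 131.]
top 70 108 t [-33.  -4.] z [103. 126. 136.]
top 80 117 t [-32.   1.] z [111. 126. 137.]
top 90 158 t [-29.  22.] z [110. 128. 137.]
top 100 157 t [-22.  31.] z [111. 126. 136.]
top 110 84 t [-16.  17.] z [109. 127. 135.]
scene 50 7 t [18. 28.] z [134. 135. 136.]
scene 70 52 t [-33.  14.] z [104. 131. 140.]
scene 80 166 t [-34.  29.] z [105. 131. 139.]
scene 90 193 t [-31.  36.] z [105. 128. 138.]
scene 100 213 t [-26.  36.] z [102. 121. 138.]
scene 110 398 t [-17.  28.] z [ 98. 114. 135.]
scene 120 47 t [-9. 13.] z [102. 121. 131.]
```

```bash
cat >> h.py <<'E'
from scipy.spatial.transform import Rotation as R
C=np.array([.5868,-.1715]); a_=np.radians(70); L=-np.array([np.cos(a_),np.sin(a_),0]); T=np.array([-L[1],L[0],0]); U=np.array([0,0,1.])
def pose(lean,ps,ph,xr,zb,t,delta,sgn=1,gap=0):
    """tool pose with fingertip corner at body (x from pivot edge, z), pivot at (ps,ph) in s-h plane; delta deg: tip into face"""
    th=np.radians(lean); de=np.radians(delta)
    bx=np.cos(th)*L-np.sin(th)*U; bz=np.sin(th)*L+np.cos(th)*U
    d=-np.sin(de)*bx-np.cos(de)*bz; n=np.cos(de)*bx-np.sin(de)*bz
    tip=np.r_[C,0]+ps*L+ph*U+t*T+(xr+gap)*bx+zb*bz+.010*n
    y=sgn*T; M=np.stack([np.cross(y,d),y,d],1); q=R.from_matrix(M).as_quat()
    return tip-.008*d, np.r_[q[3],q[:3]]
E
python3 - <<'E'
from h import *
for sgn in(1,-1):
  for lean,gap,zb in((48,.006,.36),(48,.006,.28),(48,0,.234),(35,0,.234),(20,0,.234),(8,0,.234)):
    p,q=pose(lean,-.089,0,-.013,zb,.010,10,sgn,gap); j=inverse_kinematics(p,q)
    print(sgn,lean,p.round(3),None if j is None else np.round(j,2))
  for lean,g in((50,.08),(50,.0),(30,0),(12,0)):
    p,q=pose(lean,.04,.013,-.024,.135,0,10,sgn,g); j=inverse_kinematics(p,q)
    print("c",sgn,lean,p.round(3),None if j is None else np.round(j,2))
E
```

```text
1 48 [ 0.533 -0.35   0.242] [-1.01  0.54  0.95  0.94  2.16 -0.31]
1 48 [ 0.553 -0.294  0.188] [-0.94  0.48  1.14  0.91  2.04 -0.38]
1 48 [ 0.566 -0.258  0.162] [-0.9   0.44  1.23  0.9   1.97 -0.4 ]
1 35 [ 0.58  -0.219  0.198] [-0.78  0.29  1.25  0.75  1.9  -0.29]
1 20 [ 0.599 -0.167  0.226] [-0.6   0.17  1.23  0.53  1.84 -0.13]
1 8 [ 0.616 -0.121  0.238] [-0.42  0.14  1.19  0.32  1.82  0.01]
c 1 50 [ 0.521 -0.351  0.052] [-1.03  0.68  1.12  0.83  2.   -0.59]
c 1 50 [ 0.539 -0.303  0.114] [-0.97  0.54  1.2   0.88  1.99 -0.5 ]
c 1 30 [ 0.553 -0.265  0.142] [-0.83  0.31  1.28  0.64  1.85 -0.39]
c 1 12 [ 0.567 -0.225  0.154] [-0.64  0.17  1.33  0.37  1.75 -0.24]
-1 48 [ 0.533 -0.35   0.242] None
-1 48 [ 0.553 -0.294  0.188] None
-1 48 [ 0.566 -0.258  0.162] None
-1 35 [ 0.58  -0.219  0.198] None
-1 20 [ 0.599 -0.167  0.226] None
-1 8 [ 0.616 -0.121  0.238] None
c -1 50 [ 0.521 -0.351  0.052] [-1.03  0.68  1.12  0.83  2.    2.55]
c -1 50 [ 0.539 -0.303  0.114] [-0.97  0.54  1.2   0.88  1.99  2.64]
c -1 30 [ 0.553 -0.265  0.142] None
c -1 12 [ 0.567 -0.225  0.154] None
```

```bash
python3 - <<'E'
from h import *
close()
A=lambda lean,gap,zb:pose(lean,-.089,0,-.013,zb,.010,10,1,gap)
p,q=A(48,.006,.36); move_to(p,q); f0=state()["ft_force"]
p,q=A(48,.006,.270); move_l(p,.1)
p,q=A(48,.006,.236); move_l(p,.05)
s=state(); print(s["time"],f0,s["ft_force"],s["ee_pos"]-p,s["finger_gap"])
f,W,_=cloud("scene"); g,W2,_=cloud("top")
cv2.imwrite("pics/app.png",np.hstack([cv2.resize(f[170:350,200:380],(400,400)),cv2.resize(g[110:290,210:390],(400,400))]))
E
```

```text
4.975 [-0.11205336 -0.03786137 -0.11184603] [-1.14909354 -1.45888323  0.0394299 ] [-4.49843038e-06  1.03461669e-04 -1.50983720e-04] 9.21017475496289e-06
```

View pics/app.png

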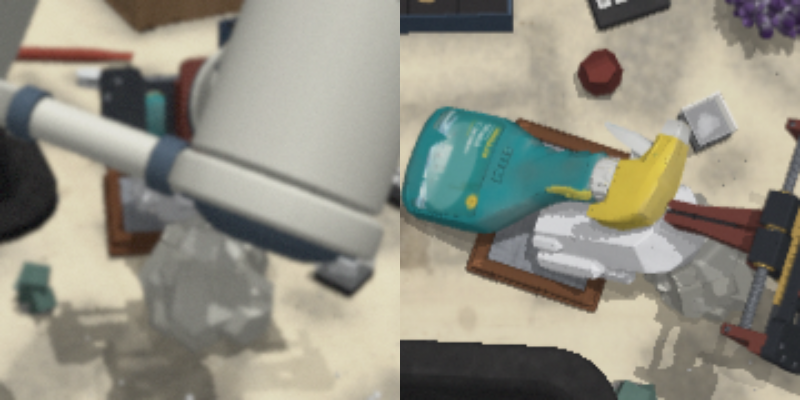

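```bash
python3 - <<'E'
from h import *
g,W,_=cloud("top"); h=cv2.cvtColor(g,cv2.COLOR_BGR2HSV).astype(int); H,S,V=h[...,0],h[...,1],h[...,2]
s=(W[...,:2]-C)@L[:2]*1000; t=(W[...,:2]-C)@T[:2]*1000; z=W[...,2]*1000
y=(H>20)&(H<32)&(S>140)&(z>140)
W0=np.load("top0.npy"); g0=cv2.imread("pics/top0.png"); h0=cv2.cvtColor(g0,cv2.COLOR_BGR2HSV).astype(int)
y0=(h0[...,0]>20)&(h0[...,0]<32)&(h0[...,1]>140)&(W0[...,2]>.14)
print(np.nanmean(W[y],0),np.nanmean(W0[y0],0),y.sum(),y0.sum())
r=((H<8)|(H>172))&(S>80)&(z>130)&(s>40)&(s<160)&(abs(t-10)<18)
for i in range(60,130,5):
    k=r&(s>=i)&(s<i+5); m=y&(abs(t-10)<12)&(s>=i)&(s<i+5)
    print(i,k.sum(),np.median(z[k]) if k.any() else 0,"yel",m.sum(),np.median(z[m]) if m.any() else 0)
E
```

```text
[ 0.58606659 -0.22793961  0.16532314] [ 0.58537314 -0.23471428  0.17471534] 735 761
60 0 0 yel 37 174.6486221717578
65 0 0 yel 8 176.34001734659068
70 0 0 yel 1 156.7403738527109
75 0 0 yel 0 0
80 8 164.0554433021002 yel 0 0
85 25 166.98974186600913 yel 0 0
90 29 169.30533061039455 yel 0 0
95 32 171.72518033400303 yel 0 0
100 28 175.85692561572685 yel 0 0
105 34 178.587875653906 yel 0 0
110 35 181.34509807994715 yel 0 0
115 42 185.05142379494276 yel 0 0
120 44 188.09608420420764 yel 0 0
125 45 191.6293095812509 yel 0 0
```

```bash
python3 - <<'E'
from h import *
g,W,_=cloud("top"); W0=np.load("top0.npy"); g0=cv2.imread("pics/top0.png")
def m(g,W,lo,hi,sm,zm):
    h=cv2.cvtColor(g,cv2.COLOR_BGR2HSV).astype(int); return (h[...,0]>lo)&(h[...,0]<hi)&(h[...,1]>sm)&(W[...,2]>zm)&(W[...,0]>.5)&(W[...,1]<0)
for a in((20,32,140,.14),(80,100,100,.04)):
    A,B=m(g0,W0,*a),m(g,W,*a)
    for M in(A,B):
        v,u=np.nonzero(M); print(a[0],M.sum(),u.mean().round(1),v.mean().round(1),np.percentile(u,[1,99]),np.percentile(v,[1,99]))
    print(np.nanpercentile((W-W0)[A&B][:,2]*1000,[10,50,90]))
f=g[150:240,290:380]; cv2.imwrite("pics/zoom.png",cv2.resize(np.hstack([g0[150:240,290:380],f]),None,fx=4.4,fy=4.4,interpolation=cv2.INTER_CUBIC))
E
```

```text
20 761 319.4 193.2 [297.6 339. ] [171. 211.]
20 736 315.0 193.7 [296.   332.65] [172. 211.]
[-8.83356403 -5.50854704 -1.61222207]
80 2484 256.7 188.3 [219. 300.] [162. 213.]
80 2566 250.7 187.4 [213. 295.] [160.65 212.  ]
[-4.90434093  0.4118711   7.84737197]
```

View pics/zoom.png

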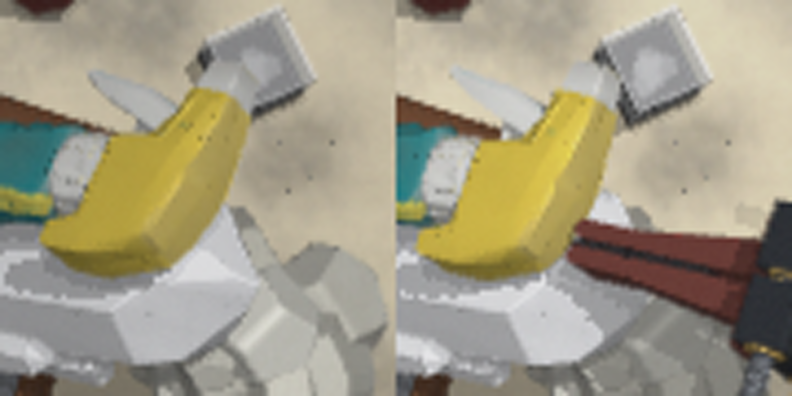

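```bash
python3 - <<'E'
from h import *
p,q=pose(48,-.089,0,-.013,.36,.010,10,1,.006); move_l(p,.15)
movej([-1.392, 0.091, 1.231, 0, 1.82, -0.057])
for n in("scene","top"):
    f,W,im=cloud(n); cv2.imwrite(f"pics/{n}1.png",f); np.save(f"{n}1.npy",W)
print(state()["time"])
f=cv2.imread("pics/scene1.png")[185:335,230:360]; g=cv2.imread("pics/top1.png")[145:255,285:385]
cv2.imwrite("pics/z2.png",np.hstack([cv2.resize(f,(400,460),interpolation=2),cv2.resize(g,(400,440),interpolation=2)[:,:] if 0 else cv2.resize(g,(400,460),interpolation=2)]))
np.set_printoptions(linewidth=200)
for n in("top","scene"):
    W=np.load(n+"1.npy"); g=cv2.imread(f"pics/{n}1.png"); h=cv2.cvtColor(g,cv2.COLOR_BGR2HSV).astype(int)
    s=(W[...,:2]-C)@L[:2]*1000; t=(W[...,:2]-C)@T[:2]*1000; z=W[...,2]*1000; y=(h[...,0]>20)&(h[...,0]<32)&(h[...,1]>120)
    print(n,"cols t=-20..60 ; z (y=yellow)")
    for i in range(40,135,6):
        r=[]
        for j in range(-20,70,8):
            k=(s>=i)&(s<i+6)&(t>=j)&(t<j+8)&(z>60)
            if k.sum()==0: r.append("   .     "); continue
            a=z[k&y];b=z[k&~y]; r.append(("y%3d"%np.median(a) if len(a) else "    ")+(" %3d "%np.median(b) if len(b) else "     "))
        print(i," ".join(r))
E
```

```text
7.9
top cols t=-20..60 ; z (y=yellow)
40      107  y148 108  y150      y150 141  y150 145  y149 150  y149 147  y151 139     .           139       137     .     
46      113  y150 114  y154      y155      y154      y154      y153      y152           140       142       141     .     
52      117  y151 124  y157      y159      y158      y158      y157      y156           143       146       140     .     
58      122  y149 128  y163      y162      y163      y162      y162      y161      y157 150       149       142     .     
64      128  y144 129  y163      y165      y166      y165      y166      y164      y161      y159 153  y157 153       154 
70      130  y147 133  y159      y165      y167      y168      y169      y168      y166      y161      y160 158       157 
76      128       135  y150 141  y158      y162      y165      y167      y167      y167      y165      y163 162       161 
82      124       132  y147 137  y150 145  y155      y158      y159      y161      y158      y158      y159 157       158 
88      123       130       136       135  y149 136  y151 131  y149 148  y153 
[... 2216 characters left out ...]
 137       133       124       116       109     .         .         .         .     
106      112       120       130       135       132       120       107        62     .         .         .         .     
112      102       114       124       130       111       108        80        61     .         .         .         .     
118       75       107       112       118       116       108        62        61     .         .         .         .     
124       73        80        80        79        79        77        62        61     .         .         .         .     
130       78        79        81        83        81        74        62        61     .         .         .         .
```

View pics/z2.png

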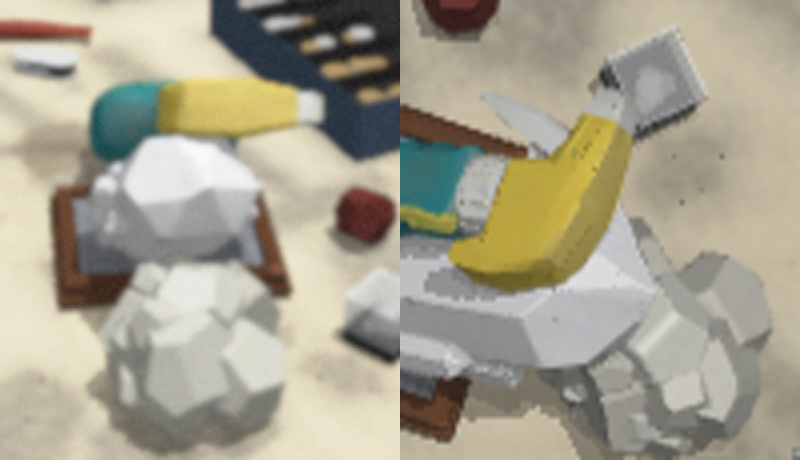

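```bash
cat > push.py <<'E'
from h import *
A=lambda lean,gap,zb,t:pose(lean,-.111,0,-.013,zb,t,10,1,gap)
for c in((57,.007,.35,.048),(57,.007,.237,.048),(50,0,.237,.04),(40,0,.237,.018),(10,0,.237,.018)):
    assert inverse_kinematics(*A(*c)) is not None, c
move_to(*A(57,.007,.36,.048)); f0=state()["ft_force"]
for zb in(.29,.268,.256,.246,.237):
    p,q=A(57,.007,zb,.048); move_l(p,.06); d=state()["ft_force"]-f0; print(zb,d.round(2))
    if np.linalg.norm(d)>1.2: break
else:
    for lean,gap,t in((57,.002,.048),(56,0,.048),(53.5,0,.048),(51,0,.048)):
        p,q=A(lean,gap,.237,t); move_l(p,.04,q); print(lean,(state()["ft_force"]-f0).round(2))
g,W,_=cloud("top"); print(state()["time"]); cv2.imwrite("pics/push1.png",cv2.resize(g[110:290,190:400],(800,600),interpolation=2))
E
python3 push.py
```

```text
0.29 [0.47 0.76 0.17]
0.268 [-0.53 -0.59 -0.39]
0.256 [ 0.54 -0.08 -0.86]
0.246 [-1.   -0.92 -0.17]
12.1583
```

View pics/push1.png

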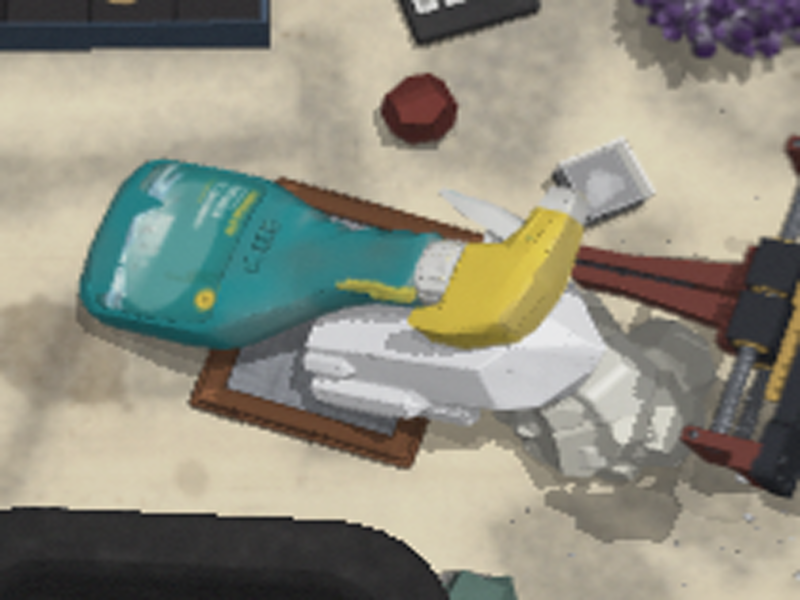

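```bash
cat > chk.py <<'E'
from h import *
fs=np.array([state()["ft_force"] for _ in range(1)])
g,W,_=cloud("top"); W0=np.load("top1.npy"); g0=cv2.imread("pics/top1.png")
def st(g,W,lo,hi,sm,zm):
    h=cv2.cvtColor(g,cv2.COLOR_BGR2HSV).astype(int); m=(h[...,0]>lo)&(h[...,0]<hi)&(h[...,1]>sm)&(W[...,2]>zm)&(W[...,0]>.5)&(W[...,1]<0); v,u=np.nonzero(m); return m.sum(),u.mean().round(1),v.mean().round(1),np.percentile(u,[1,99]),(np.nanmedian(W[m],0)*1000).round(1)
for a in((20,32,140,.14),(80,100,100,.04)): print(st(g0,W0,*a)); print(st(g,W,*a))
h=cv2.cvtColor(g,cv2.COLOR_BGR2HSV).astype(int)
s=(W[...,:2]-C)@L[:2]*1000; t=(W[...,:2]-C)@T[:2]*1000; z=W[...,2]*1000
r=((h[...,0]<8)|(h[...,0]>172))&(h[...,1]>80)&(z>100)
y=(h[...,0]>20)&(h[...,0]<32)&(h[...,1]>120)&(z>100)
for i in range(70,112,4):
    k=r&(abs(t-48)<13)&(s>=i)&(s<i+4); m=y&(abs(t-48)<13)&(s>=i)&(s<i+4)
    print(i,k.sum(),np.median(z[k]).round() if k.any() else 0,"y",m.sum(),np.median(z[m]).round() if m.any() else 0)
print(state()["ft_force"],state()["time"])
E
python3 chk.py
```

```text
(np.int64(739), np.float64(318.4), np.float64(194.7), array([300., 336.]), array([ 584.7, -233.8,  159.4]))
(np.int64(730), np.float64(318.3), np.float64(194.7), array([299., 336.]), array([ 584.5, -233.6,  159.5]))
(np.int64(2626), np.float64(251.8), np.float64(187.4), array([213., 298.]), array([ 609.6, -115. ,   90. ]))
(np.int64(2618), np.float64(251.8), np.float64(187.4), array([213., 298.]), array([ 609.6, -114.9,   90.2]))
70 0 0 y 32 165.0
74 0 0 y 34 167.0
78 0 0 y 33 167.0
82 0 0 y 32 162.0
86 0 0 y 29 155.0
90 1 138.0 y 17 151.0
94 18 140.0 y 0 0
98 24 142.0 y 0 0
102 24 143.0 y 0 0
106 25 145.0 y 0 0
110 22 147.0 y 0 0
[ 1.08587938 -0.31541688 -0.0352127 ] 12.2083
```

```bash
cat > push2.py <<'E'
from h import *
A=lambda lean,gap,zb,t:pose(lean,-.111,0,-.013,zb,t,10,1,gap)
f0=np.array([0,0,0])
for lean,gap,zb,t in((57,.007,.235,.048),(57,.000,.235,.048),(55,0,.235,.048),(52,0,.235,.048),(49,0,.235,.048),(46,0,.235,.045)):
    p,q=A(lean,gap,zb,t); move_l(p,.04,q); d=state()["ft_force"]; print(lean,gap,d.round(2))
    if np.linalg.norm(d)>7: break
E
python3 push2.py; python3 chk.py; python3 -c "
import sys; sys.path.insert(0,'.')
from h import *
g,_,_=cloud('top'); cv2.imwrite('pics/push2.png',cv2.resize(g[110:290,190:400],(800,600),interpolation=2))"
```

```text
57 0.007 [ 0.44 -2.63  4.27]
57 0.0 [0.08 0.25 0.32]
55 0 [-0.34 -1.14  0.06]
52 0 [-0.9  -0.44 -0.15]
49 0 [-0.22 -0.69 -0.42]
46 0 [ 0.36 -0.56 -0.47]
(np.int64(739), np.float64(318.4), np.float64(194.7), array([300., 336.]), array([ 584.7, -233.8,  159.4]))
(np.int64(692), np.float64(299.3), np.float64(189.3), array([279.91, 317.  ]), array([ 589.6, -199.7,  188.5]))
(np.int64(2626), np.float64(251.8), np.float64(187.4), array([213., 298.]), array([ 609.6, -115. ,   90. ]))
(np.int64(2248), np.float64(243.9), np.float64(185.5), array([210., 282.]), array([ 612.3, -102.3,   98.2]))
70 30 188.0 y 0 0
74 29 192.0 y 0 0
78 27 194.0 y 0 0
82 28 197.0 y 0 0
86 27 200.0 y 0 0
90 32 202.0 y 0 0
94 32 206.0 y 0 0
98 37 207.0 y 0 0
102 39 210.0 y 0 0
106 38 213.0 y 0 0
110 2 218.0 y 0 0
[-0.78768805 -0.74460392  0.41068973] 14.775
```

View pics/push2.png

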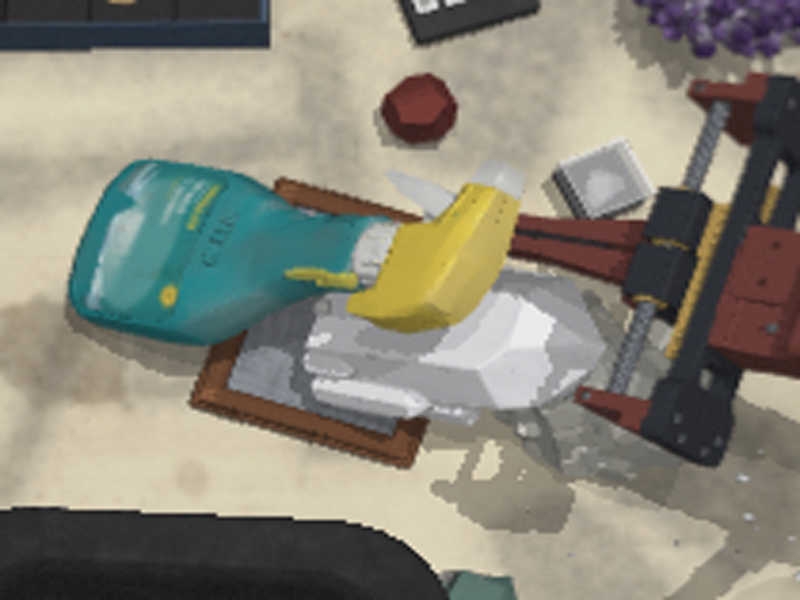

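```bash
cat > push3.py <<'E'
from h import *
A=lambda lean,gap,zb,t:pose(lean,-.111,0,-.013,zb,t,10,1,gap)
ts=np.interp(np.arange(43,7,-3),[30,43],[.018,.040])
for lean,t in zip(np.arange(43,7,-3),ts):
    p,q=A(lean,0,.235,t); move_l(p,.05,q); d=state()["ft_force"]; 
    if np.linalg.norm(d)>7: print("F",lean,d); break
def rep():
    g,W,_=cloud("top"); h=cv2.cvtColor(g,cv2.COLOR_BGR2HSV).astype(int)
    for lo,hi,sm,zm in((20,32,140,.14),(80,100,100,.03)):
        m=(h[...,0]>lo)&(h[...,0]<hi)&(h[...,1]>sm)&(W[...,2]>zm)&(W[...,0]>.5)&(W[...,1]<.05)
        print(lo,m.sum(),(np.nanpercentile(W[m],[2,50,98],axis=0)*1000).round().tolist())
rep(); hold(.5); rep(); print(state()["time"],d)
E
python3 push3.py
```

```text
20 504 [[637.0, -61.0, 211.0], [654.0, -42.0, 235.0], [698.0, -12.0, 251.0]]
80 1395 [[597.0, -76.0, 45.0], [636.0, -51.0, 106.0], [681.0, -12.0, 185.0]]
20 456 [[633.0, -69.0, 209.0], [649.0, -48.0, 234.0], [694.0, -19.0, 250.0]]
80 1271 [[596.0, -78.0, 48.0], [634.0, -54.0, 105.0], [680.0, -14.0, 184.0]]
20.3583 [ 0.14686109 -0.38309864 -1.70617623]
```

```bash
cat > ret.py <<'E'
from h import *
import push3_rep as r
p=state()["ee_pos"]; move_l(p+.06*L+.01*U,.1); r.rep()
movej([-1.392, 0.091, 1.231, 0, 1.82, -0.057]); r.rep()
for n in("scene","top"):
    f,W,im=cloud(n); cv2.imwrite(f"pics/{n}2.png",f); np.save(f"{n}2.npy",W)
f=cv2.imread("pics/scene2.png")[165:345,200:380]; g=cv2.imread("pics/top2.png")[120:300,200:380]
cv2.imwrite("pics/up.png",np.hstack([cv2.resize(f,(400,400),interpolation=2),cv2.resize(g,(400,400),interpolation=2)]))
for n in("top","scene"):
    W=np.load(n+"2.npy"); s=(W[...,:2]-C)@L[:2]*1000; t=(W[...,:2]-C)@T[:2]*1000; z=W[...,2]*1000
    print(n)
    for i in range(10,166,6):
        o=[]
        for j in range(-44,52,8):
            k=(s>=i)&(s<i+6)&(t>=j)&(t<j+8)&(z>8); o.append("%4d"%np.median(z[k]) if k.any() else "   .")
        print(i,"".join(o))
print(state()["time"])
E
(echo "from h import *"; sed -n '/^def rep/,/print(lo/p' push3.py) > push3_rep.py; python3 ret.py
```

```text
20 310 [[623.0, -84.0, 206.0], [635.0, -58.0, 230.0], [680.0, -35.0, 245.0]]
80 1055 [[594.0, -85.0, 37.0], [625.0, -60.0, 98.0], [675.0, -19.0, 169.0]]
20 347 [[622.0, -87.0, 211.0], [635.0, -61.0, 231.0], [679.0, -36.0, 247.0]]
80 1063 [[594.0, -87.0, 37.0], [625.0, -61.0, 99.0], [674.0, -19.0, 174.0]]
top
10   62  73  81  82  82  83  83  82  82  71  68  59
16   67  70  85  88  87  87  87  87  85  73  68  66
22   71  77  90  94  93  92  92  91  91  80  71  70
28   77  79  96  97  98  98  97  98  95  82  75  75
34   81  82 100 102 103 102 102 102 101  87  80  81
40   86  87 103 108 107 107 107 107 107  91  83  82
46   87  90 107 111 113 111 112 112 112  99  82  80
52   83  95 112 117 116 116 117 117 116 105  88   .
58   72  99 113 122 121 122 121 122 121 107  96  83
64   75 100 118 126 127 126 127 126 126 112  97  90
70   78 105 123 131 132 131 131 131 130 117 104   .
76   78 108 121 127 134 135 135 136 133 122 107  99
82    . 112 118 125 132 135 136 135 131 124 111   .
88    . 110 114 123 130 135 135 134 129 122 115   .
94    .  45 110 119 127 133 134 132 127 121 116 109
100   31  
[... 1249 characters left out ...]
9   .
88    . 110 115 123 131 135 137 136 131 126 121   .
94    . 109 111 120 127 134 137 135 128 122 116   .
100    .   . 110 118 124 130 137 132 125 118 112   .
106    .   . 105 108 121 129 135 132 121 108  63   .
112    .  69  73 101 114 124 110 108 110  79  60  46
118   58  64  72  75 104 112 117 118 106  62  61  44
124   55  62  69  72  80  80  80  80  77  62  56  39
130   53  61  67  78  80  82  82  81  75  61  50  37
136   54  57  71  76  78  81  83  80  69  57   .   .
142   50   .  74  75  77  79  81  76  68   .   .   .
148   43  52  74  74  74  77  78  72  60  59   .   .
154   34  63  74  73  73  74  75  67  60  59  55  49
160   31  54  70  72  72  73  70  64  59  55  52  47
23.5417
```

View pics/up.png

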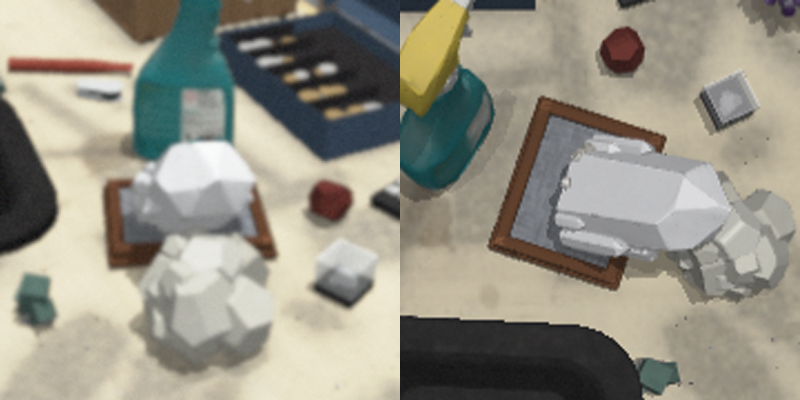

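```bash
python3 - <<'E'
import numpy as np, cv2
from scipy.spatial.transform import Rotation
W=np.load("scene2.npy"); f=cv2.imread("pics/scene2.png"); h=cv2.cvtColor(f,cv2.COLOR_BGR2HSV).astype(int)
m=(h[...,0]>75)&(h[...,0]<105)&(h[...,1]>80)&(W[...,0]>.54)&(W[...,0]<.75)&(W[...,1]>-.15)&(W[...,1]<.05)&(W[...,2]>.005)&(W[...,2]<.26)
m=cv2.erode(m.astype(np.uint8),np.ones((3,3)))>0
P=W[m]; print(len(P),P.min(0).round(3),P.max(0).round(3))
# silhouette midline and front depth per height
C=np.array([.5868,-.1715]);a=np.radians(70);L=-np.array([np.cos(a),np.sin(a)]);T=np.array([-L[1],L[0]])
s=(P[:,:2]-C)@L*1000;t=(P[:,:2]-C)@T*1000;z=P[:,2]*1000
for i in range(0,200,15):
    k=(z>=i)&(z<i+15)
    if k.sum()>8: print(i,k.sum(),"s",np.percentile(s[k],[5,50,95]).round(1),"t",np.percentile(t[k],[2,98]).round(1))
k=(z>20)&(z<125); Q=P[k]
best=None;rng=np.random.default_rng(0)
for _ in range(800):
    A=Q[rng.choice(len(Q),3,False)];n=np.cross(A[1]-A[0],A[2]-A[0]);n/=np.linalg.norm(n)+1e-12
    b=abs((Q-A[0])@n)<.0015
    if best is None or b.sum()>best.sum():best=b
R=Q[best];n=np.linalg.svd(R-R.mean(0))[2][2];print(best.sum(),n.round(3),"off-horizontal deg",np.degrees(np.arcsin(n[2])).round(2))
E
```

```text
1462 [ 0.593 -0.09   0.012] [ 0.68  -0.039  0.186]
0 9 s [-120.3 -113.1 -108.5] t [-32.7 -18.5]
15 65 s [-119.8 -112.1 -108.1] t [-35.4  -9.2]
30 100 s [-118.6 -110.6 -105. ] t [-35.3   1.5]
45 109 s [-118.7 -110.5 -104.5] t [-35.2   1.5]
60 116 s [-122.8 -112.  -105.6] t [-34.8   1.3]
75 110 s [-122.4 -113.3 -106.6] t [-34.2  54.9]
90 255 s [-122.5 -111.8 -106.3] t [-28.2  50.3]
105 216 s [-123.4 -114.8 -109.4] t [-18.7  45.4]
120 148 s [-123.8 -117.2 -113.4] t [-8.6 38.7]
135 105 s [-123.  -116.8 -113.1] t [-0.2 33.7]
150 95 s [-121.5 -115.6 -112.2] t [ 5.6 37.7]
165 94 s [-119.8 -115.6 -112.9] t [ 9.7 39. ]
180 40 s [-120.4 -115.1 -112.8] t [ 9.8 38.4]
381 [-0.524 -0.838  0.153] off-horizontal deg 8.83
```

```bash
cat > cp.py <<'E'
from h import *
A=lambda lean:pose(lean,.030,.013,-.0197,.133,.005,-21,1,0)
for l in(51,40,30,20): assert inverse_kinematics(*A(l)) is not None
p,q=A(51); print(p)
move_to(p+.07*L+.08*U,q); move_l(p+.05*L+.01*U,.12); move_l(p+.008*L,.05); f0=state()["ft_force"]; print(f0)
for l in range(51,22,-2):
    p,q=A(l); move_l(p,.04,q); d=state()["ft_force"]; print(l,d.round(1))
    if np.linalg.norm(d)>12: print("stop"); break
f,W,im=cloud("top"); cv2.imwrite("pics/top3.png",f); np.save("top3.npy",W)
s=(W[...,:2]-C)@L[:2]*1000; t=(W[...,:2]-C)@T[:2]*1000; z=W[...,2]*1000
for i in range(-60,130,8):
    o=[]
    for j in range(-60,61,10):
        k=(s>=i)&(s<i+8)&(t>=j)&(t<j+10)&(z>8); o.append("%4d"%np.median(z[k]) if k.any() else "   .")
    print(i,"".join(o))
print(state()["time"])
E
python3 cp.py
```

```text
[ 0.54579669 -0.2987747   0.11393759]
[0.76104851 0.38789175 0.42811351]
51 [ 1.4 -0.2 -0.3]
49 [-0.4 -0.9  0.2]
47 [-0.4 -1.3  1.3]
45 [-0.1 -1.2  1.1]
43 [-1.1 -1.5  1.1]
41 [ 0.2 -1.1  0.5]
39 [ 0.6 -0.7  0.5]
37 [-0.3  0.2 -0.3]
35 [ 0.3  0.2 -0.8]
33 [-0.2 -0.6  0.6]
31 [ 0.7 -0.9  0.1]
29 [-0.3  0.6 -0.7]
27 [0.5 0.4 0. ]
25 [-0.2  0.1  0. ]
23 [ 0.3 -0.2  0.6]
-60   17  17  16  17  17  17  17  17  17  17  16  17  16
-52   16  16  15  15  15  15  14  14  14  15  14  15  17
-44   12  12  12  12  13  15  14   .   .  12  12  12  16
-36   13  12  13 108 130 135 135 134 131   .  13  12  16
-28   12  12  50 122 133 140 142 139 132   .   .  11  17
-20   13  74 106 126 136 146 151 144 135 131  66  16  18
-12   21  77 120 130 140 149 157 150 140 133   .   .  18
-4   26  69 109 133 144 153 158 152 143 135   .  49  17
4    .   . 121 138 144 150 150 148 139 134   .  13  17
12  488 490 492   . 501 507 513 512 510   .   .   .   .
20  493 495 498 512 515 519 522 521 518 512   .   .   .
28  493 497 500 519 530 535 537 537 534 527 521 512   .
36  487 492 496 515 529 535 537 538 536 531 524 514   .
44   20  17 489 511 390 528 532 533 532 528 520 512   .
52  265 259 314 408 524 531 533 533 531 525 517   .   .
60  265 264 449 442 526 531 533 533 530 524 515   .   .
68  264 263 412 515 527 531 533 532 529 523 514   .   .
76  264 263 420 519 527 531 533 532 528 522 514   .   .
84  264 263 447 519 527 531 532 531 527 521 512   .   .
92  263 263 449 518 528 531 532 531 527 520 511   .   .
100  263 262 503 517 528 531 532 530 526 519 506   .   .
108  264 493 508 520 528 531 531 529 525 517 508   .   .
116  489 490 511 522 528 531 531 529 524 517   .   .   .
124  494 500 515 523 528 530 530 528 523 515   .   .   .
31.175
```

```bash
cat > fin.py <<'E'
from h import *
import push3_rep as r
p=state()["ee_pos"]; move_l(p+.06*L,.1); movej([-1.392, 0.091, 1.231, 0, 1.82, -0.057]); hold(.5)
for n in("scene","top"):
    f,W,im=cloud(n); cv2.imwrite(f"pics/{n}4.png",f); np.save(f"{n}4.npy",W)
r.rep()
f=cv2.imread("pics/scene4.png")[130:320,190:380]; g=cv2.imread("pics/top4.png")[110:290,190:390]
cv2.imwrite("pics/fin.png",np.hstack([cv2.resize(f,(400,400),interpolation=2),cv2.resize(g,(400,400),interpolation=2)]))
W=np.load("top4.npy"); s=(W[...,:2]-C)@L[:2]*1000; t=(W[...,:2]-C)@T[:2]*1000; z=W[...,2]*1000
for i in range(-68,80,6):
    o=[]
    for j in range(-64,65,8):
        k=(s>=i)&(s<i+6)&(t>=j)&(t<j+8)&(z>8); o.append("%4d"%np.median(z[k]) if k.any() else "   .")
    print(i,"".join(o))
k=(abs(s)<40)&(abs(t)<40)&(z>155); print("top",np.median(s[k]),np.median(t[k]),z[k].max(),state()["time"])
for n in("top","scene"):
    f=cv2.imread(f"pics/{n}4.png"); hh=cv2.cvtColor(f,cv2.COLOR_BGR2HSV); W=np.load(n+"4.npy"); W0=np.load(n+"2.npy")
    k=(W[...,0]>.45)&(W[...,0]<.6)&(W[...,1]<-.27)&(W[...,1]>-.38)&(W[...,2]>.03)
    print(n,"pyr",np.nanmedian(W[k],0).round(3),W[k].min(0).round(3),W[k].max(0).round(3))
E
python3 fin.py
```

```text
20 361 [[621.0, -87.0, 212.0], [635.0, -62.0, 233.0], [679.0, -35.0, 248.0]]
80 1068 [[594.0, -87.0, 38.0], [625.0, -61.0, 99.0], [673.0, -19.0, 178.0]]
-68    .   .   .   .   .   9   .   9   .   .   .   8   8   .   8   8   8
-62   16  15  17  15  16  16  16  16  15  17  16  16  16  17  18  16  17
-56   16  17  17  17  16  18  17  17  16  17  17  18  17  18  17  17  17
-50   17  15  15  14  13  15  14  14  14  13  12  12  12  13  13  16  17
-44   16  12  11  11  12  12  13  14  12   .   .   .  11  10  12  15  17
-38   16  12  11  12  25 123 130 132 132 134 132   .   .  10  13  14  18
-32   14  13  12  39  95 126 134 136 137 136 132   .   .   .  12  15  17
-26   16  12  13  41 120 127 135 143 144 142 136 131   .   .  10  15  17
-20   16  15  75  94 124 132 140 146 150 146 140 133 129  67   .  16  17
-14   17  53  78 117 125 135 141 149 156 151 143 137 131   .   .  18  17
-8   16  41  76 116 129 137 144 152 158 155 147 141 134   .   .  18  18
-2   16  36  55  97 132 139 146 154 157 154 147 140 133   .  47  16  16
4   16  17  68  88 129 139 147 152 152 150 144 139 132   .  30  14  16
10
[... 379 characters left out ...]
12  13  12  13  12  13  13  11  13  12  14  14  17
46   17  18  17  17  16  17  17  18  18  17  17  17  16  17  18  17  17
52   17  16  16  17  18  17  17  17  16  16  17  17  17  15  18  16  17
58    8   9  10   8   8   8  10   8   9   8   9   .  10  10   9  10   8
64    .   .   .   .   .   .   .   .   .   .   .   .   .   .   .   .   .
70    .   .   .   .   .   .   .   .   .   .   .   .   .   .   .   .   .
76    .   .   .   .   .   .  42   .   .   .   .   .   .   .   .   .   .
top -2.7166030970463195 4.009594197588923 161.8474088320031 34.4
top pyr [ 0.539 -0.304  0.064] [ 0.492 -0.359  0.03 ] [ 0.599 -0.27   0.084]
scene pyr [ 0.53  -0.323  0.059] [ 0.49 -0.36  0.03] [ 0.6   -0.27   0.085]
```

View pics/fin.png

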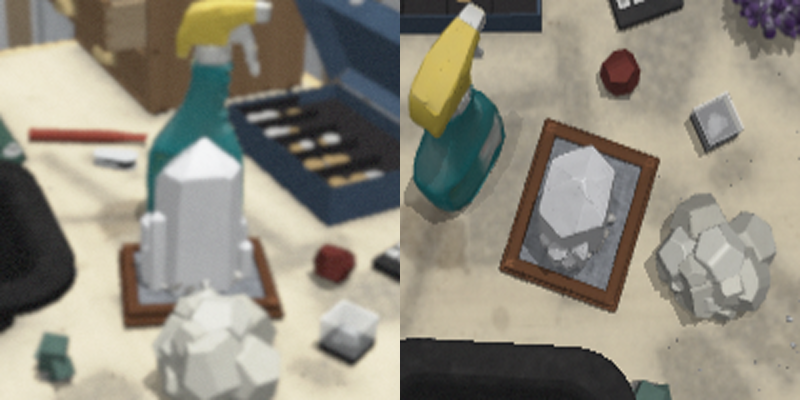

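```bash
python3 - <<'E'
import numpy as np
C=np.array([.5868,-.1715]);a=np.radians(70);L=-np.array([np.cos(a),np.sin(a)]);T=np.array([-L[1],L[0]])
def fit(W,sel,ax):
    s=(W[...,:2]-C)@L*1000;t=(W[...,:2]-C)@T*1000;z=W[...,2]*1000; k=sel(s,t,z); v=np.stack([s,t,z],-1)[k]
    for _ in range(4):
        c=v.mean(0);n=np.linalg.svd(v-c,full_matrices=False)[2][2]; r=(v-c)@n; v=v[abs(r)<max(2*r.std(),.8)]
    n*=np.sign(n[ax]); print(len(v),c.round(1),n.round(3),"elev",np.degrees(np.arcsin(n[2])).round(1)); return n
Wt=np.load("top4.npy");Ws=np.load("scene4.npy")
print("facets -L,+L (top)")
fit(Wt,lambda s,t,z:(s>-34)&(s<-14)&(t>-4)&(t<10)&(z>133)&(z<156),2)
fit(Wt,lambda s,t,z:(s>2)&(s<18)&(t>-8)&(t<12)&(z>137)&(z<155),2)
fit(Ws,lambda s,t,z:(s>0)&(s<20)&(t>-12)&(t<14)&(z>137)&(z<156),2)
print("front face scene")
fit(Ws,lambda s,t,z:(s>8)&(s<35)&(t>-15)&(t<20)&(z>85)&(z<125),0)
fit(Ws,lambda s,t,z:(s>8)&(s<35)&(t>-20)&(t<25)&(z>60)&(z<125),0)
s=(Ws[...,:2]-C)@L*1000;t=(Ws[...,:2]-C)@T*1000;z=Ws[...,2]*1000
for i in range(20,130,10):
    k=(z>=i)&(z<i+10)&(abs(t-3)<12)&(s>5)&(s<45)
    if k.any(): print(i,k.sum(),np.percentile(s[k],[10,50,90]).round(1))
E
```

```text
facets -L,+L (top)
66 [-24.2   2.9 142.9] [-0.726 -0.07   0.684] elev 43.2
81 [ 10.9   2.  148.3] [0.691 0.022 0.722] elev 46.2
146 [ 12.1   1.5 147.6] [0.7   0.052 0.712] elev 45.4
front face scene
285 [ 22.6   2.8 105. ] [0.994 0.104 0.017] elev 1.0
615 [22.9  2.2 93.2] [0.996 0.081 0.026] elev 1.5
20 45 [23.8 25.6 30.5]
30 54 [22.9 24.5 27.3]
40 53 [22.9 24.2 25.6]
50 52 [22.  23.8 25.1]
60 53 [21.8 23.7 25. ]
70 54 [21.8 23.2 24.7]
80 55 [21.5 22.7 24.4]
90 53 [21.1 22.7 24.5]
100 54 [20.7 22.4 24.7]
110 60 [20.7 22.4 24.2]
120 61 [20.2 21.7 23.5]
```

```bash
python3 -c "
from bench import *
print(job_done(), state()['time'])"
```

```text
the job is handed in; nothing more can be done
the job is handed in; nothing more can be done
```

The job is handed in: the bottle stands upright on its foot and the crystal sits upright in its recess, about 5 mm off the seat centre. My first approach hit the end of the bottle's head and slid the bottle about 11 mm, well within its 70 mm limit. The pyrite and small pieces look unmoved in the final pictures, but the hand-in gave no verdict.

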